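# Hang the large bearing in the demagnetiser and hold its plunger at the third click

### The arm

A 6-joint arm with a two-finger parallel gripper is mounted at the origin on a cart in front of the work surface, level with it; the furniture and walls round the work are solid. World frame = base frame: x ahead of the robot, y to its left, z up, the work surface at z = 0. Lengths are in m, angles in degrees, forces in N, time in s.
With the tool pointing down it reaches from about 0.4 to 0.825 m from the base axis. Payload 7 kg.
Tool frame: the origin (TCP) lies midway between the tips of the shut fingers; the grasp point (between the pads) lies 19 mm behind it (ctrl.grasp_offset is the distance from the TCP to the grasp point, in m); z points along the fingers, x is the direction in which the jaws open and shut, and the axes are right-handed (so a half turn about z gives the same grasp; the last joint's range is limited). The gripper opens to 88 mm and grips with 3 to 60 N. Pads are 19 mm wide; open, the fingers measure 130 mm over their backs; the gripper's body (78 mm by 193 mm) begins 47 mm behind the grasp point.
Start: joints at [-48.524, 20.546, 0.682, 0, -70.136, -16.507], TCP at [0.285, -0.612, 0.227] pointing down, gripper open.
Joint ranges: [-176.03, 176.03], [-82.01, 121.73], [-58.28, 71.71], [-173.87, 95.51], [-174.79, -0.11], [-173.66, 173.66]. Speed limits (degrees/s): [136.94, 136.94, 172.46, 180, 180, 180].

### API

Orientations are given as [roll, pitch, yaw] about the fixed x, y, z axes, in that order (R = Rz(yaw) Ry(pitch) Rx(roll)).
In Python, from plant import sensors, snapshot, order, ctrl gives the robot as it stands.
- The arm moves only by the tool send_rows, never from a script. Its argument "commands" is a list of rows, each a list of 3 entries, a list of its own where there are three numbers: the closure, from 0 (fully open) to 1 (shut), then the shift along the world's x, y, z in units of 0.25 m (1.0 is 0.25 m), then the turn, a rotation vector about the world's x, y, z in units of 360 degrees (1.0 is 360 degrees). In form: [[hand, [x, y, z], [ax, ay, az]], ...]. A call has 1 to 12 rows; each row shifts and turns the pose as measured when the row begins; what a row does not reach is not made up. A row lasts 1/10 s, in which the tool goes at most 50 mm and 8.59 degrees, less where a joint would pass 70% of its speed; a pose out of reach is approached as far as the arm can. A call with a number of a shift or a turn outside -1 to 1 is refused whole. A call with a gripper value outside its range is refused whole. The fingers move at their own pace and stop on an object; the grip force is fixed at half the most. Time passes only in rows, so rows that do not move let the fingers close. It gives the time, the measured TCP pose, the force and the opening at its end, in the units of the state.
- sensors.get_obs(): the state, without advancing time (a new reading comes with each control period).
- snapshot(name): name is "scene" or "top" or "wrist"; returns a dict with "color" (384x512x3 uint8, blue, green, red), "z_map" (384x512 float32, m along the optical axis (not along the pixel's ray), 0 where there is no reading), "mtx" (3x3 intrinsics, pixels), "xyz" and "attitude" of the camera in the world. Camera axes: x right, y down, z forward; pixel columns grow to the right and rows downward; lengths in m; the calibration is good to about 2 mm. The wrist camera is an equidistant fisheye: a pixel r from the principal point sees the ray r / f radians off the axis. A picture is of the moment at which its call begins.
- order.close_job(): hands the job in, once; it reports no verdict.
The state is a dict: "clock": time; "joint_pos": joint angles; "qvel": joint speeds; "tau": joint torques, N m; "tool_pos": TCP position; "orientation": TCP orientation; "force": force on the tool from outside, world axes, zero at the start; "moment": the same for the moment, N m; "opening": finger opening in m.
Only numpy, scipy, OpenCV 4.12 (cv2) and the standard library are available. Lean on these libraries where they do the work, as an engineer would, in place of code of your own. Each camera call takes 0.05 s, during which the arm holds its last target.

### The job

Take the larger of the two ball bearings out of the wire rack and hang it on the brass carrier bar of the bench demagnetiser, letting go of it there while the plunger is still fully up. Then press the plunger's palm pad down past the first and second clicks to the third, so that the bearing is down in the coil, and finish still holding the plunger at the third click against its return spring, neither short of it nor pressed on to the bottom stop. Leave the small bearing and the collar standing in the rack.

Things in the scene. Friction and masses are not known exactly. Their poses are not given: they have to be found in the camera images.
- demag: Bench demagnetiser, fixed: grey case 124 mm wide (own x), 214 mm long (own y -37 to +177 mm). Origin on the bench under the plunger's axis, z up; carrier bar points along +y, front with rocker switch faces -x. Plunger end: case top 55 mm up, aluminium sleeve 28 x 26 mm round the stem to 90 mm, a screw out of its front at 80 mm, reaching 27 mm from the axis. The body includes the moving plunger.
- well_mouth (a point): Centre of the mouth of the coil well, in the top of the raised coil block, 88 mm above the bench; axes as demag. The block covers y -72 to +72 mm from here and the case's full width; the open well is 68 mm wide (x), 112 mm long (y), its floor 63 mm below its mouth. The carrier bar moves down into it.
- plunger (a joint): How far the plunger is pressed, in m: 0 fully up; clicks at 0.022, 0.044 and 0.066 (a sprung ball drops into a notch of the stem, felt as about 3 N less just before it and 3 N more just after, within 3 mm); bottom stop at 0.077. Pressing takes about 6 N at the top, 10 N at the third click. Clicks do not hold it: a spring always brings it back up. Pad, stem, arm and carrier bar move down together.
- pad_top (a point): Centre of the upper face of the plunger's round flat black palm pad, 46 mm across, 10 mm thick, on top of the square steel stem; 200 mm above the bench when up, 134 mm at the third click. It is the highest part of the machine.
- carrier_bar (a point): Point on the axis of the round level brass carrier bar, 10 mm thick, mid length; 133 mm above the bench when up. Axes as demag: the bar runs along y from an upright drop (y -46 to -38 mm, its top 177 mm above the bench, joined to the stem at y -96 mm by an arm) to its free end at y +42 mm, whose last 3 mm are a lip 14 mm across. A bearing hung on it has its centre about 7 mm below this axis.
- rack: Low wire rack, fixed, 50 mm wide (x), 186 mm long (y), origin on the bench under its middle. Rings stand on edge on its two rails, axes along y, at y -66, -22 and +22 mm (which is where varies; +66 mm is empty), each between two wire hoops 26 mm wide, 34 mm high, 21 mm apart. Beyond x +-25 mm the bench beside it is free.
- bearing_large: The part to treat: the larger ball bearing, bright steel with a dark seal, 52 mm outside, 15 mm thick, bore clear for a 23 mm rod, 0.13 kg, loose, on edge in the rack with its centre 42.5 mm above the bench. Origin at the centre of one end face, own z along its axis. The hoops stay within its outline, so it can be taken from above across its diameter.
- bearing_large_center (a point): Centre of the large bearing, on its axis, mid thickness; axes as bearing_large.
- bearing_small: Small ball bearing of the same look, 35 mm outside, 11 mm thick, on edge in the rack, centre 32 mm above the bench. Stays there. Origin at the centre of an end face, z along its axis.
- collar: Plain steel shaft collar, 42 mm outside, 14 mm thick, on edge in the rack, centre 37 mm above the bench. Stays there. Origin at the centre of an end face, z along its axis.
Not all that is in view belongs to the job. Leave any turquoise look-alike of the bearing_large alone.

How it is judged:
By the outcome, as a careful person would: the job done as asked, in the order asked, and still so for the second after the job is handed in, while the arm keeps its last pose, push and grip.
It also fails if it takes over 64 s, if anything falls off the work surface, if the arm or the gripper's body presses on something with over 40 N, if the wrist force passes 120 N, or if a joint passes its speed limit or range.

## Working session

There is one attempt and no reset: what is moved stays moved. The work goes in short steps, Python scripts to look and compute and a tool call to move; the robot and the scene stay as the last step left them, time stands still between calls to the robot, and variables do not carry over. Pictures are saved under pics/ and viewed, and the job is handed in when it is done.

Besides the shell and the picture viewer there is one more tool, called after "Emit:" by a JSON object that holds its "method" and its "body". send_rows: Moves the arm, as the interface text tells. Its arguments: {"type":"object","properties":{"commands":{"type":"array","items":{"type":"array"}}},"required":["commands"]}

```bash
ls; mkdir -p pics; python3 - <<'E'
from plant import sensors, snapshot, order, ctrl
import cv2, numpy as np
print(sensors.get_obs()); print(ctrl, [a for a in dir(ctrl) if a[0]!='_'])
for n in ["scene","top","wrist"]:
    s=snapshot(n); cv2.imwrite(f"pics/{n}0.png",s["color"]); print(n,s["mtx"],s["xyz"],s["attitude"])
    np.savez(f"{n}0.npz",**s)
E
```

```text
pics
{'clock': 0.0, 'joint_pos': array([-4.85233074e+01,  2.05944697e+01,  6.34507329e-01, -1.98415426e-02,
       -7.01328599e+01, -1.65061715e+01]), 'qvel': array([-0.10511127, -0.01876293,  0.04326206, -0.03616466,  0.03444654,
        0.01724005]), 'tau': array([-1.94136970e-03, -5.82721639e+01,  2.93046427e+01,  6.99693784e+00,
        6.68291192e-03, -1.76779972e-04]), 'tool_pos': array([ 0.28473049, -0.61149744,  0.22559485]), 'orientation': array([-1.79991508e+02, -9.42968010e-02,  1.14963756e+02]), 'force': array([ 0.48411838, -0.25715092,  0.38734246]), 'moment': array([ 0.01633317, -0.03218816, -0.01176071]), 'opening': 0.08723901326079656}
<Robot object at 0x7fbe29a07a10> ['PlanningError', 'grasp_offset']
scene [[370.74765282   0.         260.30349744]
 [  0.         370.74765282 193.02138535]
 [  0.           0.           1.        ]] [0.08369044 0.55499888 0.55787902] [-119.84921011    0.25565951 -142.65649153]
top [[431.71742951   0.         257.08476171]
 [  0.         431.71742951 191.71590711]
 [  0.           0.           1.        ]] [ 0.43492979 -0.00183921  1.03020019] [-174.65687723   -0.66809726  -91.46470494]
wrist [[297.31863964   0.         257.04705693]
 [  0.         297.31863964 194.95786896]
 [  0.           0.           1.        ]] [ 0.21658368 -0.64383477  0.38459455] [ 1.63542533e+02 -1.39449714e-01  1.14944738e+02]
```

View pics/scene0.png

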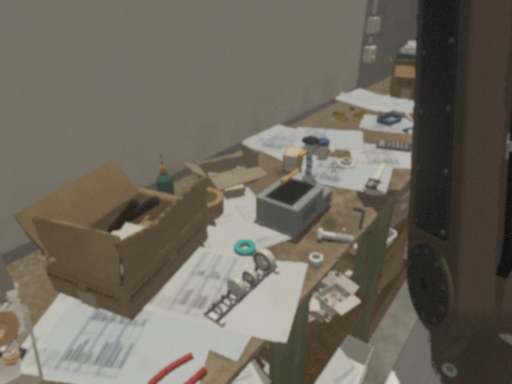

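View pics/top0.png

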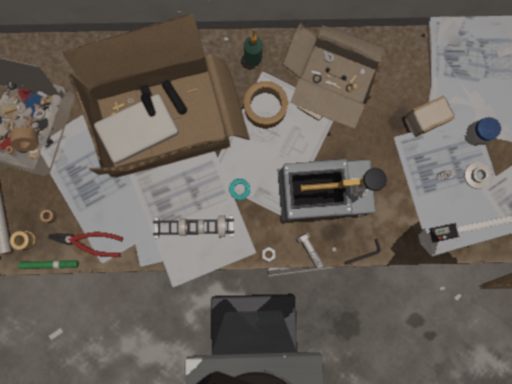

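View pics/wrist0.png

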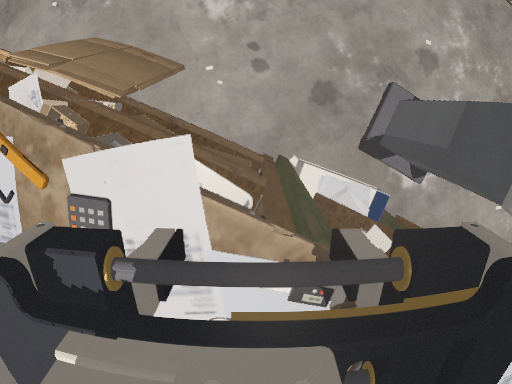

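```bash
cat > h.py <<'E'
import numpy as np, cv2
from scipy.spatial.transform import Rotation as R
from plant import sensors, snapshot, order, ctrl
def rot(s): return R.from_euler('xyz',s["attitude"],degrees=True).as_matrix()
def rays(s,px,fish=False):
    px=np.atleast_2d(px).astype(float);K=s["mtx"]
    d=(px-[K[0,2],K[1,2]])/[K[0,0],K[1,1]]
    if fish:
        th=np.linalg.norm(d,axis=1,keepdims=True); u=d/np.maximum(th,1e-9)
        v=np.hstack([u*np.sin(th),np.cos(th)])
    else: v=np.hstack([d,np.ones((len(d),1))])
    return v@rot(s).T
def onz(s,px,z,fish=False):
    r=rays(s,px,fish); return s["xyz"]+r*((z-s["xyz"][2])/r[:,2])[:,None]
def proj(s,P,fish=False):
    c=(np.atleast_2d(P)-s["xyz"])@rot(s);K=s["mtx"]
    if fish:
        rr=np.linalg.norm(c[:,:2],axis=1,keepdims=True);th=np.arctan2(rr[:,0],c[:,2])[:,None]
        d=c[:,:2]/rr*th
    else: d=c[:,:2]/c[:,2:]
    return d*[K[0,0],K[1,1]]+[K[0,2],K[1,2]]
def cloud(s):
    h,w=s["z_map"].shape; u,v=np.meshgrid(np.arange(w),np.arange(h))
    d=np.stack([(u-s["mtx"][0,2])/s["mtx"][0,0],(v-s["mtx"][1,2])/s["mtx"][1,1],np.ones_like(u)],-1)
    return (d*s["z_map"][...,None])@rot(s).T+s["xyz"]
def crop(s,x0,x1,y0,y1,k,name):
    c=s["color"][y0:y1,x0:x1]; cv2.imwrite("pics/"+name,cv2.resize(c,None,fx=k,fy=k,interpolation=cv2.INTER_CUBIC))
E
python3 - <<'E'
from h import *
t=dict(np.load("top0.npz")); s=dict(np.load("scene0.npz"))
crop(t,140,400,140,260,3,"topc.png"); crop(s,190,390,120,330,3.0 and 2.8,"scenec.png")
c=cloud(t); z=c[...,2]
print(np.percentile(z[z>-.1],[5,50]))
zz=np.clip(z/0.25*255,0,255).astype(np.uint8)
cv2.imwrite("pics/topz.png",cv2.resize(cv2.applyColorMap(zz,2)[140:260,140:400],None,fx=3,fy=3,interpolation=0))
E
```

```text
[-0.00277508  0.00519027]
```

View pics/topc.png

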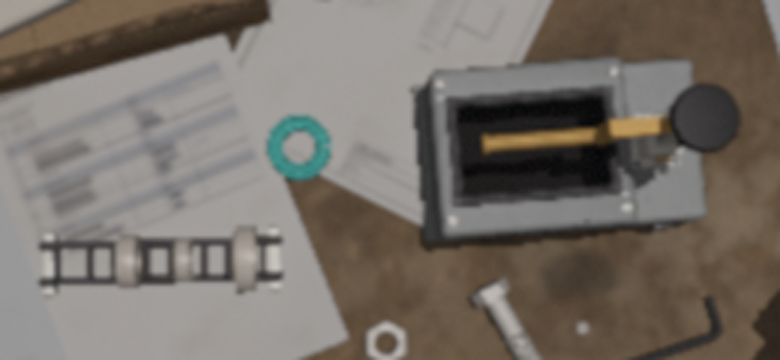

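View pics/scenec.png

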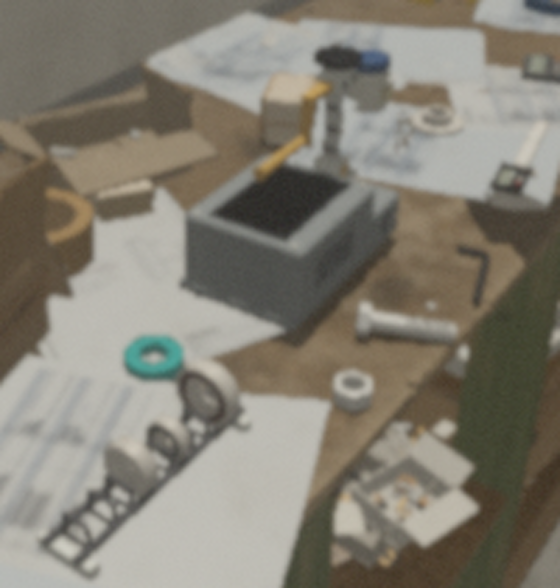

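View pics/topz.png

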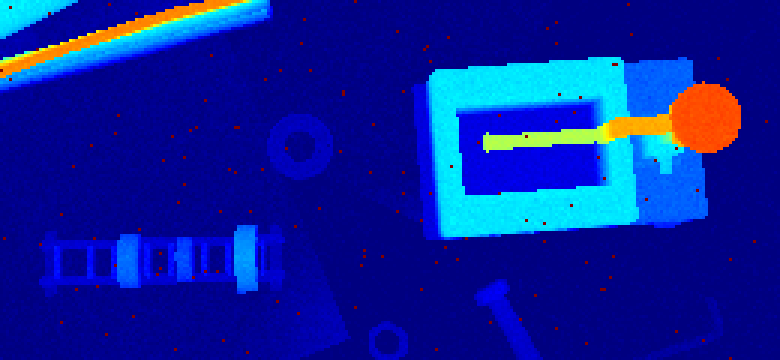

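```bash
python3 - <<'E'
from h import *
t=dict(np.load("top0.npz")); s=dict(np.load("scene0.npz"))
c=cloud(t); x,y,z=c[...,0],c[...,1],c[...,2]
v,u=np.mgrid[0:384,0:512]
def box(a,b,p,q): return (u>=a)&(u<=b)&(v>=p)&(v<=q)
m=box(360,390,165,195)&(z>.185)&(z<.215)
uv=np.c_[u[m],v[m]]; print("pad depth",c[m].mean(0),m.sum(),"z",np.median(z[m])); print("pad ray",onz(t,uv.mean(0),.2), uv.mean(0), "diam",np.ptp(c[m][:,:2],axis=0))
# bar
m=box(298,345,182,194)&(z>.12)&(z<.155)
P=c[m]; n=P[:,:2]-P[:,:2].mean(0); d=np.linalg.svd(n)[2][0] if len(n)<5000 else 0
d*=np.sign(d[1]); print("bar",P.mean(0),m.sum(),"dir",d,"yaw",np.degrees(np.arctan2(-d[0],d[1])),"ends",P[(n@d).argmin()],P[(n@d).argmax()],np.median(P[:,2]))
uv=np.c_[u[m],v[m]]; cc=np.percentile(uv[:,0],[0,100]); print(cc)
# raised block top
m=box(275,360,155,225)&(z>.078)&(z<.098)
q=cv2.minAreaRect(np.c_[u[m],v[m]].astype(np.float32)); b=cv2.boxPoints(q); W=onz(t,b,.088); print("block",q,W[:,:2],W[:,:2].mean(0),np.linalg.norm(np.diff(W,axis=0),axis=1))
# rings
for n,a,b,zt in [("collar",176,190,.058),("small",196,208,.0495),("large",216,228,.0685)]:
    m=box(a,b,214,240)&(z>.035)&(z<.08)
    print(n,m.sum(),u[m].mean(),v[m].mean(),"ztop",np.percentile(z[m],95),"x",x[m].min(),x[m].max(),"y",np.percentile(y[m],[1,50,99]),c[m].mean(0))
E
```

```text
pad depth [ 0.53184063 -0.24294518  0.20007965] 437 z 0.20014918662628922
pad ray [[ 0.53183691 -0.24297224  0.2       ]] [374.87185355 178.83524027] diam [0.04564796 0.04345586]
bar [ 0.52713743 -0.14844275  0.13772899] 204 dir [-0.04029851  0.99918769] yaw 2.3095597047110896 ends [ 0.52393372 -0.19211949  0.15450417] [ 0.52597727 -0.10628131  0.13528644] 0.13730741476493713
[301. 344.]
block ((322.1970520019531, 188.06175231933594), (55.98843765258789, 75.39265441894531), 85.60128784179688) [[ 0.58492638 -0.07270971]
 [ 0.59391679 -0.23967152]
 [ 0.47018909 -0.24324461]
 [ 0.46171106 -0.0782607 ]] [ 0.52768583 -0.15847163] [0.16720369 0.12377928 0.1652016 ]
collar 145 182.5103448275862 226.5241379310345 ztop 0.05896310373663278 x 0.4321732043135357 0.47100741881338215 y [0.14210659 0.1545068  0.16976686] [0.45145494 0.15462805 0.0511328 ]
small 86 200.7906976744186 225.9418604651163 ztop 0.051596806701102865 x 0.4357291855269993 0.46780892008494457 y [0.10037749 0.11376294 0.12618983] [0.45181974 0.11416225 0.04511877]
large 169 221.4319526627219 225.71597633136093 ztop 0.07094948622097538 x 0.42567302029424015 0.47537325935245 y [0.05540266 0.06648564 0.08037357] [0.45086363 0.06613202 0.0619373 ]
```

Emit:
{"method": "send_rows", "body": {"commands": [[0, [0.04, 0.19, 0.04], [0, 0, 0.0226]], [0, [0.04, 0.19, 0.02], [0, 0, 0.0226]], [0, [0.04, 0.19, 0], [0, 0, 0.0226]], [0, [0.04, 0.19, 0], [0, 0, 0.0226]], [0, [0.04, 0.19, 0], [0, 0, 0.0226]], [0, [0.04, 0.19, 0], [0, 0, 0.0226]], [0, [0.04, 0.19, 0], [0, 0, 0.0226]], [0, [0.04, 0.19, 0], [0, 0, 0.0226]], [0, [0.04, 0.19, 0], [0, 0, 0]], [0, [0.04, 0.19, 0], [0, 0, 0]], [0, [0.04, 0.19, 0], [0, 0, 0]], [0, [0.04, 0.19, 0], [0, 0, 0]]]}}

```text
clock: 1.35
tool_pos: [0.4008, -0.0273, 0.2362]
orientation: [-180.0, -0.2, -177.7]
force: [1.0, -1.0, -0.4]
opening: 0.0873
```

Emit:
{"method": "send_rows", "body": {"commands": [[0, [0.07, 0.13, -0.08], [0, 0, -0.0053]], [0, [0.07, 0.13, -0.08], [0, 0, 0]], [0, [0.06, 0.1, -0.08], [0, 0, 0]], [0, [0, 0, 0], [0, 0, 0]], [0, [0, 0, 0], [0, 0, 0]]]}}

```text
clock: 1.85
tool_pos: [0.4526, 0.0729, 0.1753]
orientation: [179.9, 0.0, -179.2]
force: [-0.2, 0.4, -0.0]
opening: 0.0874
```

```bash
python3 - <<'E'
from h import *
o=sensors.get_obs(); print(o["clock"],o["tool_pos"],o["orientation"],o["joint_pos"],o["qvel"].round(1),o["force"])
for n in ["wrist","top"]:
    s=snapshot(n); np.savez(n+"1.npz",**s); cv2.imwrite(f"pics/{n}1.png",cv2.resize(s["color"],None,fx=1.5,fy=1.5))
E
```

```text
1.85 [0.45264016 0.07290772 0.17533357] [ 1.79909675e+02  2.27626328e-02 -1.79155317e+02] [ 33.82270254   2.24568608 -29.85361026  -0.07487532 -57.8324652
 -32.93817624] [ 1.   1.8 -0.3 -0.3  1.  -0.4] [-0.17061693  0.38669607 -0.03572277]
```

View pics/wrist1.png

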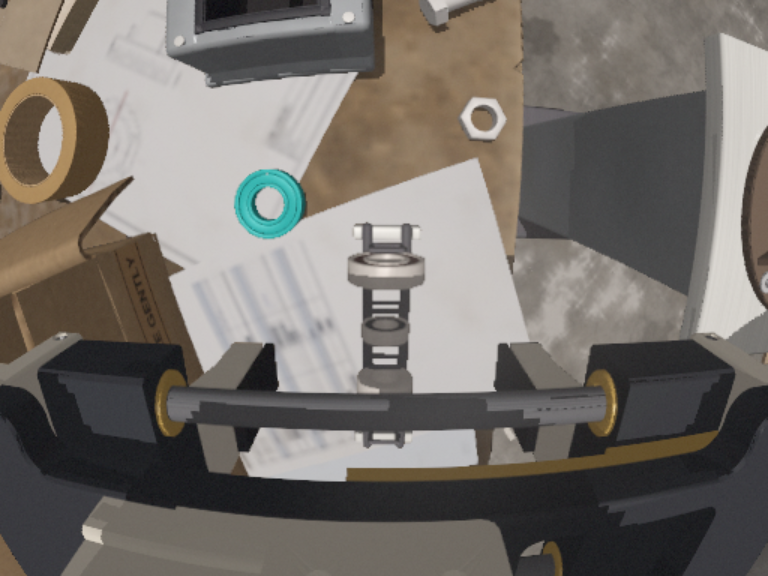

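```bash
python3 - <<'E'
from h import *
s=dict(np.load("wrist1.npz")); t=dict(np.load("top1.npz"))
v,u=np.mgrid[0:384,0:512]
r=rays(s,np.c_[u.ravel(),v.ravel()],True)
f=rot(s)[:,2]; dep=s["z_map"].ravel(); c=(s["xyz"]+r*(dep/(r@f))[:,None]).reshape(384,512,3)
z=c[...,2]
print("bench z",np.median(z[200:230,300:320]))
m=(u>215)&(u<300)&(v>140)&(v<200)&(z>.03)&(z<.085)
P=c[m]; print(m.sum(),P.min(0),P.max(0))
q=P[P[:,2]>.060]; print("top y",np.percentile(q[:,1],[1,50,99]),"x",q[:,0].min(),q[:,0].max(),q.mean(0))
# face points: widest x at z~.0425
b=P[(P[:,2]>.037)&(P[:,2]<.048)]; print("mid x",np.percentile(b[:,0],[1,99]),"y",np.percentile(b[:,1],[1,50]))
# face plane yaw: points with y < ymin+3
# rim: visible -y face; fit y=a+bx
fc=P[(P[:,1]<np.percentile(P[:,1],25))]; print(np.polyfit(fc[:,0],fc[:,1],1))
# rack end rail: white feet
crop(s,200,310,135,300,3.5,"w1c.png")
for nm,a,b2 in [("small",205,232),("collar",238,262)]:
    m=(u>215)&(u<300)&(v>a)&(v<b2)&(z>.035)&(z<.085); P=c[m]; print(nm,m.sum(),P[:,0].min(),P[:,0].max(),np.percentile(P[:,1],[2,50,98]),P[:,2].max())
E
```

```text
bench z 0.003996205005604575
1166 [0.42872897 0.05363266 0.03023549] [0.47910656 0.0732967  0.07044433]
top y [0.05823675 0.06521945 0.07286899] x 0.4338106409581818 0.47302883519931027 [0.45368853 0.06531753 0.06629331]
mid x [0.42909618 0.47874415] y [0.0588917  0.05982656]
[-0.00524322  0.06021527]
small 417 0.43618099542431993 0.47055201878643266 [0.09872266 0.11152403 0.11899435] 0.05151861343626618
collar 375 0.4335046456619265 0.4740845878750654 [0.14244722 0.14961616 0.15702573] 0.059433719941223706
```

View pics/w1c.png

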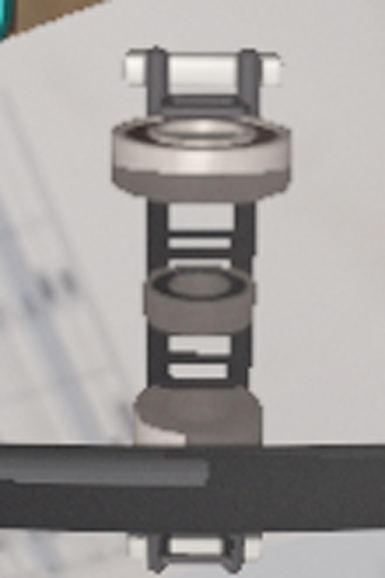

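Emit:
{"method": "send_rows", "body": {"commands": [[0, [0.002, -0.03, -0.1], [0, 0, -0.0024]], [0, [0, 0, -0.15], [0, 0, 0]], [0, [0, 0, -0.15], [0, 0, 0]], [0, [0, 0, -0.12], [0, 0, 0]], [0, [0, 0, -0.03], [0, 0, 0]], [0, [0, 0, 0], [0, 0, 0]]]}}

```text
clock: 2.55
tool_pos: [0.4554, 0.0611, 0.0414]
orientation: [179.5, 0.8, 179.5]
force: [-0.1, 0.1, 0.8]
opening: 0.0876
```

Emit:
{"method": "send_rows", "body": {"commands": [[0, [0, 0, 0], [0, 0, 0]], [0, [0, 0, 0], [0, 0, 0]]]}}

```text
clock: 2.75
tool_pos: [0.4569, 0.0613, 0.0441]
orientation: [179.4, 1.0, 179.5]
force: [0.2, -0.2, -0.3]
opening: 0.0875
```

Emit:
{"method": "send_rows", "body": {"commands": [[0, [-0.012, 0.017, -0.066], [-0.0017, 0.0028, 0.0014]], [0, [0, 0, 0], [0, 0, 0]]]}}

```text
clock: 2.95
tool_pos: [0.4561, 0.0667, 0.0305]
orientation: [179.8, 0.3, -180.0]
force: [-0.6, -0.3, -0.0]
opening: 0.0875
```

```bash
python3 - <<'E'
from h import *
o=sensors.get_obs(); print(o["tool_pos"],o["orientation"],o["qvel"].round(2))
s=snapshot("wrist"); np.savez("w2.npz",**s); crop(s,100,430,120,330,2.4,"w2.png")
o=sensors.get_obs(); print(o["clock"],o["tool_pos"],o["orientation"],o["qvel"].round(2))
E
```

```text
[0.45605296 0.06666374 0.03046889] [ 179.84889062    0.28432373 -179.96953247] [-0.58 -4.29  1.59  0.71 -1.58  0.2 ]
3.0 [0.45671595 0.06683038 0.03140789] [ 179.80547017    0.38428354 -179.95420314] [-0.13 -0.72  0.19  0.22  0.02  0.13]
```

View pics/w2.png

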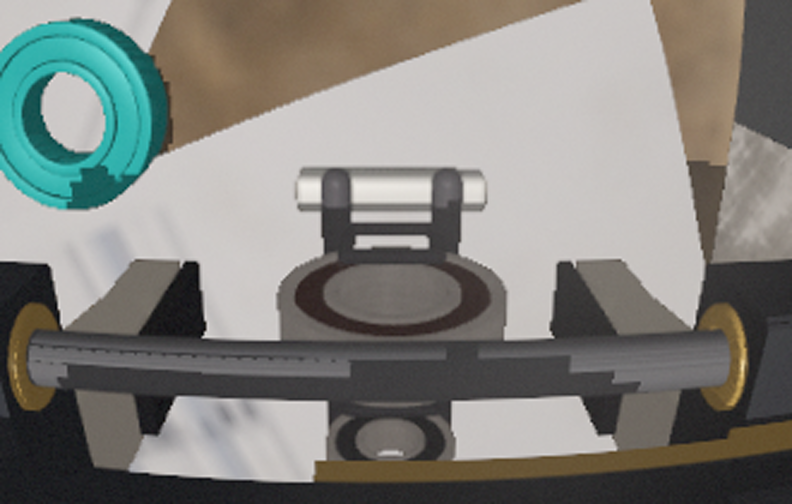

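Emit:
{"method": "send_rows", "body": {"commands": [[0, [-0.014, -0.006, -0.018], [-0.0005, 0.001, 0]], [1, [0, 0, 0], [0, 0, 0]], [1, [-0.002, 0, -0.004], [0, 0.0003, 0]], [1, [-0.002, 0, -0.004], [0, 0.0003, 0]], [1, [0, 0, 0], [0, 0, 0]], [1, [0, 0, 0], [0, 0, 0]]]}}

```text
clock: 3.6
tool_pos: [0.4533, 0.0657, 0.0275]
orientation: [179.8, 0.0, -180.0]
force: [-0.0, -0.4, -0.1]
opening: 0.0531
```

Emit:
{"method": "send_rows", "body": {"commands": [[1, [0, 0, 0], [0, 0, 0]], [1, [0, 0, 0], [0, 0, 0]], [1, [0, 0, 0], [0, 0, 0]]]}}

```text
clock: 3.9
tool_pos: [0.453, 0.0656, 0.0275]
orientation: [179.9, 0.0, -180.0]
force: [-0.7, -0.2, 1.2]
opening: 0.0507
```

Emit:
{"method": "send_rows", "body": {"commands": [[1, [0, 0, 0.04], [0, 0, 0]], [1, [0, 0, 0.08], [0, 0, 0]], [1, [0, 0, 0.1], [0, 0, 0]], [1, [0, 0, 0.12], [0, 0, 0]], [1, [0, 0, 0.12], [0, 0, 0]], [1, [0, 0, 0.12], [0, 0, 0]], [1, [0, 0, 0], [0, 0, 0]]]}}

```text
clock: 4.6
tool_pos: [0.4512, 0.064, 0.1807]
orientation: [180.0, -0.1, -180.0]
force: [-0.4, 1.3, -1.5]
opening: 0.051
```

```bash
python3 - <<'E'
from h import *
s=snapshot("wrist"); np.savez("w3.npz",**s); crop(s,100,430,120,330,2.4,"w3.png")
t=snapshot("top"); np.savez("t3.npz",**t); crop(t,140,400,140,260,3,"t3.png")
o=sensors.get_obs(); print(o["clock"],o["tool_pos"],o["orientation"],o["qvel"].round(2),o["opening"],o["force"])
E
```

```text
4.7 [0.44920465 0.06336693 0.17716728] [-179.94878794   -0.37809053  179.97986076] [ 0.06  1.81 -2.05 -0.51  0.92 -0.01] 0.05095613658791403 [-0.88179417  0.79006041 -1.31835139]
```

View pics/w3.png

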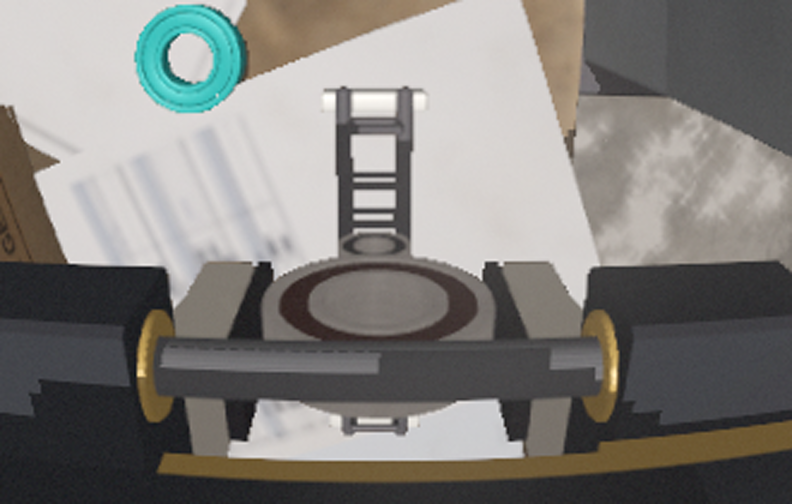

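View pics/t3.png

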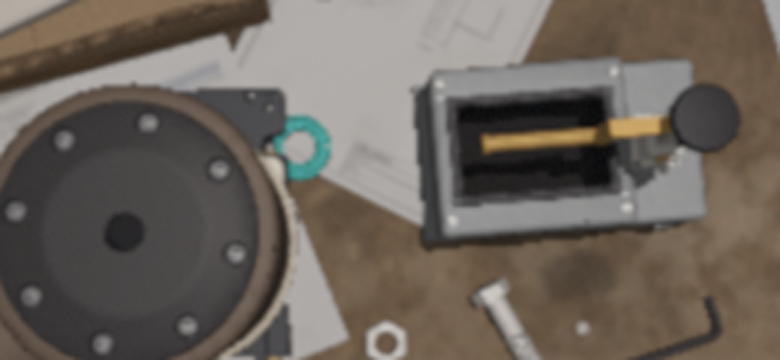

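Emit:
{"method": "send_rows", "body": {"commands": [[1, [0.06, -0.1, 0], [0, 0.0005, 0.004]], [1, [0.08, -0.14, -0.02], [0, 0, 0.0041]], [1, [0.08, -0.14, -0.04], [0, 0, 0]], [1, [0.06, -0.12, -0.04], [0, 0, 0]], [1, [0.02, -0.03, -0.02], [0, 0, 0]], [1, [0, 0, 0], [0, 0, 0]], [1, [0, 0, 0], [0, 0, 0]]]}}

```text
clock: 5.4
tool_pos: [0.5211, -0.0741, 0.139]
orientation: [-180.0, -1.3, -176.9]
force: [-0.4, -0.6, -0.6]
opening: 0.0509
```

```bash
python3 - <<'E'
from h import *
s=snapshot("wrist"); np.savez("w4.npz",**s); crop(s,60,460,60,330,1.9,"w4.png")
t=snapshot("scene"); np.savez("s4.npz",**t); crop(t,190,390,120,330,2.8,"s4.png")
o=sensors.get_obs(); print(o["clock"],o["tool_pos"],o["orientation"],o["qvel"].round(2),o["opening"],o["force"])
E
```

```text
5.5 [ 0.52129754 -0.07349366  0.13968154] [-179.96482798   -1.19442849 -176.82042308] [ 0.54 -0.8   0.47  0.19  0.07  0.21] 0.05078543356940388 [ 0.51844634 -0.53497061 -1.13060291]
```

View pics/w4.png

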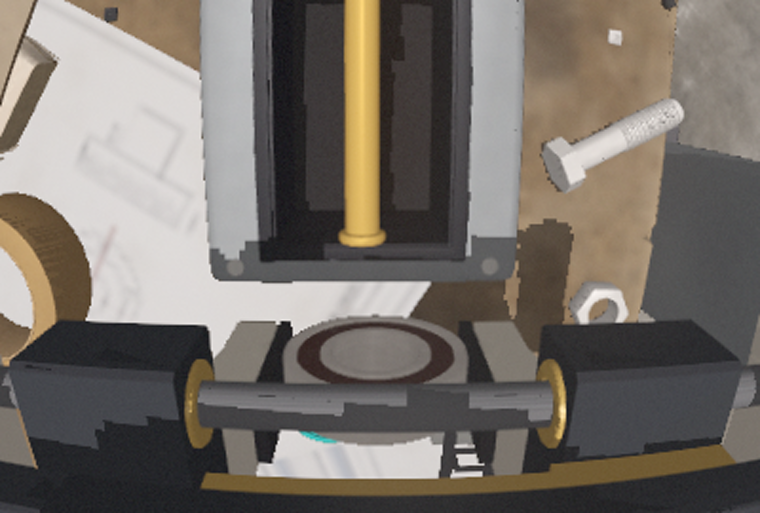

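View pics/s4.png

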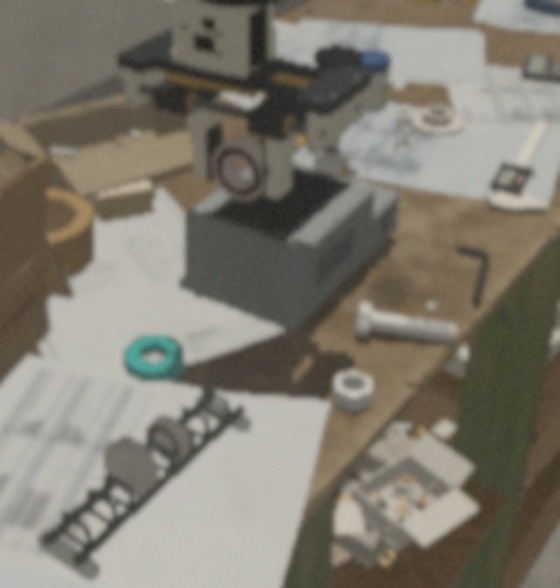

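```bash
cat >> h.py <<'E'
def fcloud(s):
    v,u=np.mgrid[0:384,0:512]; r=rays(s,np.c_[u.ravel(),v.ravel()],True)
    return (s["xyz"]+r*(s["z_map"].ravel()/(r@rot(s)[:,2]))[:,None]).reshape(384,512,3)
def bar(s,vmax=400):
    c=fcloud(s); hsv=cv2.cvtColor(s["color"],cv2.COLOR_BGR2HSV)
    v,u=np.mgrid[0:384,0:512]
    m=cv2.inRange(hsv,(15,80,60),(35,255,255))>0
    m&=(c[...,2]>.122)&(c[...,2]<.147)&(v<vmax)&(abs(c[...,0]-.526)<.03)&(c[...,1]<-.06)&(c[...,1]>-.19)
    P=c[m]; return P,c
E
python3 - <<'E'
from h import *
s=dict(np.load("w4.npz")); P,c=bar(s)
print(len(P),P.min(0),P.max(0))
# per y-slice mid x and top z
for y0 in np.arange(P[:,1].min(),P[:,1].max(),.01):
    q=P[(P[:,1]>=y0)&(P[:,1]<y0+.01)]
    if len(q)>10: print(round(y0,3),q[:,0].min().round(4),q[:,0].max().round(4),((q[:,0].min()+q[:,0].max())/2).round(4),np.percentile(q[:,2],98).round(4))
# bearing: points in grip
v,u=np.mgrid[0:384,0:512]
m=(u>205)&(u<310)&(v>220)&(v<262)&(c[...,2]>.12)&(c[...,2]<.19)&(abs(c[...,1]+.0735)<.02)
B=c[m]; print("bearing",len(B),B.min(0),B.max(0))
t=B[B[:,2]>np.percentile(B[:,2],90)]; print("top",t.mean(0),np.percentile(t[:,1],[2,98]),np.percentile(B[:,2],99))
g=s["color"]; hsv=cv2.cvtColor(g,cv2.COLOR_BGR2HSV)
k=(hsv[...,1]>70)&(hsv[...,2]<90)&((hsv[...,0]<12)|(hsv[...,0]>170))&(u>205)&(u<312)&(v>225)&(v<265)
D=c[k]; print("seal",k.sum(),u[k].min(),u[k].max(),v[k].min(),v[k].max(),D.min(0),D.max(0),np.median(D,0))
E
```

```text
2737 [ 0.52119697 -0.18873633  0.12892973] [ 0.53796586 -0.10706886  0.14696109]
-0.189 0.526 0.538 0.532 0.1447
-0.179 0.5266 0.5359 0.5312 0.1397
-0.169 0.5262 0.5359 0.5311 0.1397
-0.159 0.5257 0.5354 0.5306 0.1396
-0.149 0.5246 0.5349 0.5298 0.1397
-0.139 0.5241 0.5339 0.529 0.1399
-0.129 0.5236 0.5334 0.5285 0.1397
-0.119 0.5212 0.5343 0.5278 0.1408
-0.109 0.5212 0.5342 0.5277 0.1413
bearing 3407 [ 0.49367133 -0.08577746  0.1283558 ] [ 0.55182488 -0.06687704  0.17526117]
top [ 0.52186337 -0.08079321  0.17191928] [-0.08256961 -0.07945088] 0.17373942597276945
seal 375 217 298 229 261 [ 4.71456091e-01 -1.50076855e-01  2.85800035e-04] [ 0.54434213 -0.02461788  0.29792417] [ 0.53703007 -0.0797565   0.1583309 ]
```

```bash
cat >> h.py <<'E'
from scipy.optimize import least_squares
def bearing(s,yc,u0=195,u1=320,v0=215,zr=(.10,.17),dbg=False):
    c=fcloud(s); pts=[];
    for uu in range(u0,u1):
        for vv in range(v0,300):
            p=c[vv,uu]
            if abs(p[1]-yc)<.013 and zr[0]<p[2]<zr[1]: pts.append(list(c[vv+1,uu])+[uu,vv]); break
    pts=np.array(pts)
    f=lambda k:np.hypot(pts[:,0]-k[0],pts[:,2]-k[1])-.026
    x0=[np.median(pts[:,0]),pts[:,2].min()+.026]
    r=least_squares(f,x0,loss='soft_l1',f_scale=.001)
    g=abs(f(r.x))<.002
    return r.x,g.sum(),len(pts),pts[g]
E
python3 - <<'E'
from h import *
s=dict(np.load("w4.npz"))
k,n,N,p=bearing(s,-.0735); print(k,n,N,p[:,:3].min(0),p[:,:3].max(0),p[:,3:].min(0),p[:,3:].max(0),np.median(p[:,1]))
print(np.polyfit(p[:,0],p[:,1],1))
T=np.array([.5213,-.0735,.1397]); Rt=R.from_euler('xyz',[-179.96,-1.2,-176.82],degrees=True).as_matrix()
print("tcp+15",T-Rt[:,2]*.015, "cam in tool",Rt.T@(s["xyz"]-T))
E
```

```text
[0.52289933 0.15753818] 85 125 [ 0.49902963 -0.08267252  0.13049126] [ 0.54677794 -0.07983001  0.14932225] [214. 225.] [300. 238.] -0.08125955739174817
[ 0.04895386 -0.10683228]
tcp+15 [ 0.52161307 -0.07347212  0.15469671] cam in tool [-0.00104629 -0.07704772 -0.15822704]
```

Emit:
{"method": "send_rows", "body": {"commands": [[1, [0.013, 0, -0.05], [0, -0.003, 0]], [1, [0, 0, -0.035], [0, 0, 0]], [1, [0, 0, 0], [0, 0, 0]]]}}

```text
clock: 5.8
tool_pos: [0.5246, -0.0708, 0.1195]
orientation: [-179.9, 0.1, -176.6]
force: [-0.2, 0.1, -0.7]
opening: 0.0509
```

```bash
cat > look.py <<'E'
from h import *
import sys
n=sys.argv[1]
s=snapshot("wrist"); np.savez(n+".npz",**s); crop(s,60,460,60,330,1.9,n+".png")
o=sensors.get_obs(); print(o["clock"],o["tool_pos"].round(4),o["orientation"].round(2),abs(o["qvel"]).max().round(2),o["opening"].round(4),o["force"].round(1))
P,c=bar(s,int(sys.argv[2]) if len(sys.argv)>2 else 400)
mid=[]
for y0 in np.arange(-.18,-.11,.01):
    q=P[(P[:,1]>=y0)&(P[:,1]<y0+.01)]
    if len(q)>30: mid.append([y0+.005,(q[:,0].min()+q[:,0].max())/2,np.percentile(q[:,2],95)])
mid=np.array(mid); a=np.polyfit(mid[:,0],mid[:,1],1); print("bar slope",a[0],"x at -.148",np.polyval(a,-.148),"axis z",np.median(mid[:,2])-.005,"end",np.percentile(P[:,1],99.5))
zt=o["tool_pos"][2]+.015
k,N,M,p=bearing(s,o["tool_pos"][1],zr=(zt-.035,zt+.02)); yf=np.median(p[:,1]); print("bearing x,z",k,N,"face y",yf,"bar x there",np.polyval(a,yf+.0075),"dx",np.polyval(a,yf+.0075)-k[0],"dz",np.median(mid[:,2])-.005-k[1])
E
python3 look.py w5
```

```text
Traceback (most recent call last):
  File "look.py", line 5, in <module>
    o=sensors.get_obs(); print(o["clock"],o["tool_pos"].round(4),o["orientation"].round(2),abs(o["qvel"]).max().round(2),o["opening"].round(4),o["force"].round(1))
                                                                                                                         ^^^^^^^^^^^^^^^^^^
AttributeError: 'float' object has no attribute 'round'
```

View pics/w5.png

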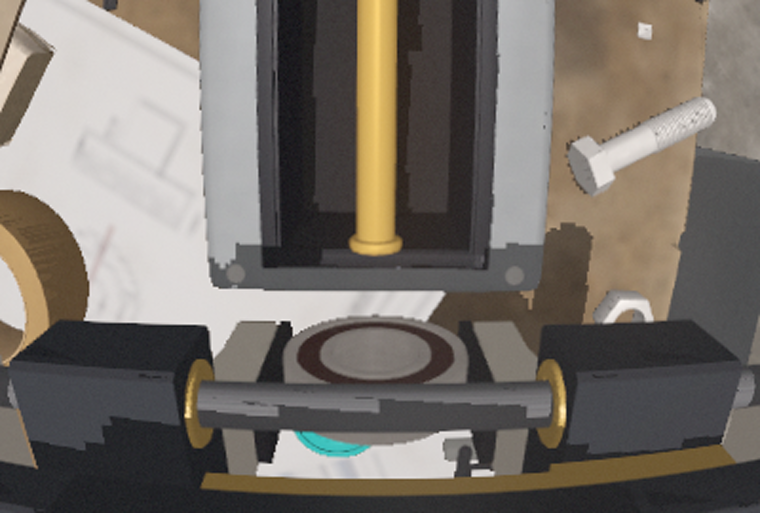

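```bash
sed -i 's/o\["opening"\].round(4)/round(o["opening"],4)/' look.py; python3 look.py w5b
```

```text
5.9 [ 0.5253 -0.071   0.1204] [-1.7993e+02  1.4000e-01 -1.7660e+02] 0.5 0.0511 [ 0.4 -0.3 -0.9]
bar slope -0.06432778836811828 x at -.148 0.5297794785602024 axis z 0.13433629855634402 end -0.10753733715619959
bearing x,z [0.52638591 0.13842096] 87 face y -0.07797398579426151 bar x there 0.5247924015253519 dx -0.0015935120072309017 dz -0.004084663077282169
```

Emit:
{"method": "send_rows", "body": {"commands": [[1, [-0.004, 0, -0.013], [0, 0, -0.001]], [1, [0.002, -0.04, 0], [0, 0, 0]], [1, [0.002, -0.04, 0], [0, 0, 0]]]}}

```text
clock: 6.2
tool_pos: [0.5262, -0.0906, 0.1184]
orientation: [-179.9, 0.3, -176.8]
force: [-0.3, 0.4, -0.6]
opening: 0.051
```

```bash
python3 look.py w6
```

```text
6.25 [ 0.526  -0.0917  0.1182] [-179.93    0.23 -176.88] 2.23 0.0511 [ 0.8 -1.  -2.5]
bar slope -0.06709482943131456 x at -.148 0.529731056596559 axis z 0.13433443822150193 end -0.10746028076595174
bearing x,z [0.52769576 0.13759523] 65 face y -0.09757025911755526 bar x there 0.525844270513051 dx -0.0018514923966929109 dz -0.003260794844441417
```

View pics/w6.png

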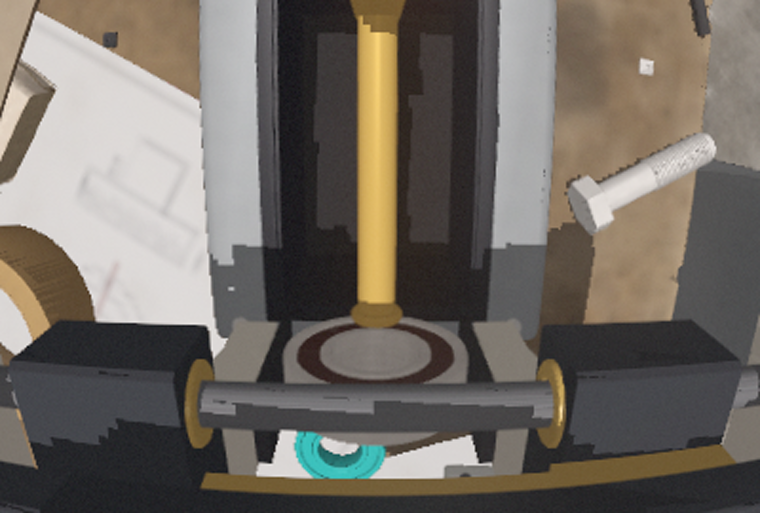

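Emit:
{"method": "send_rows", "body": {"commands": [[1, [0.0, -0.03, -0.004], [0, 0, 0]], [1, [0.001, -0.03, -0.002], [0, 0, 0]]]}}

```text
clock: 6.45
tool_pos: [0.5265, -0.1082, 0.1169]
orientation: [-179.9, 0.3, -176.9]
force: [0.4, 0.8, -1.4]
opening: 0.0511
```

```bash
python3 look.py w7
```

```text
6.5 [ 0.5264 -0.109   0.1168] [-179.92    0.24 -176.94] 1.97 0.051 [ 0.4 -0.9 -1.2]
bar slope -0.0594393521479732 x at -.148 0.5297896835450838 axis z 0.1343522228463966 end -0.11089933144574629
bearing x,z [0.52755633 0.13489353] 66 face y -0.1155132046670132 bar x there 0.5274128943360175 dx -0.0001434375593397652 dz -0.0005413022443925553
```

View pics/w7.png

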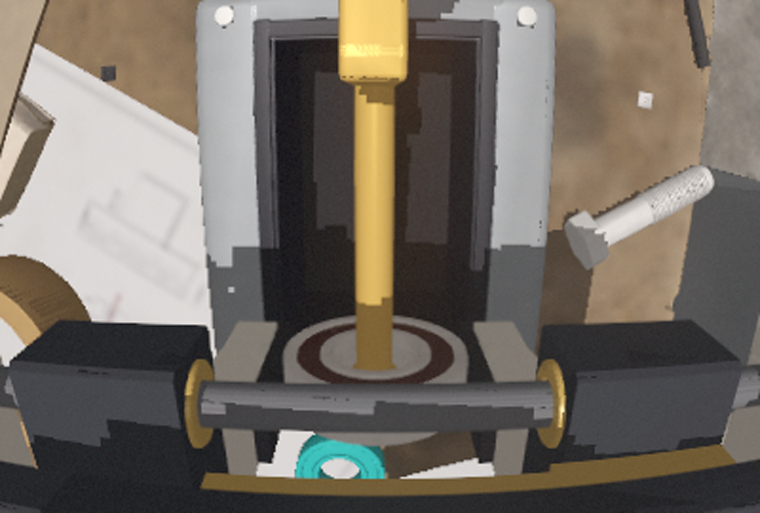

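Emit:
{"method": "send_rows", "body": {"commands": [[1, [0.001, -0.03, 0], [0, 0, 0]], [1, [0.002, -0.03, 0], [0, 0, 0]], [1, [0.002, -0.03, 0], [0, 0, 0]]]}}

```text
clock: 6.8
tool_pos: [0.5276, -0.1334, 0.1168]
orientation: [-179.9, 0.2, -177.0]
force: [-0.9, 0.1, -1.2]
opening: 0.0504
```

```bash
python3 look.py w8
```

```text
6.85 [ 0.5276 -0.1342  0.1167] [-179.91    0.22 -176.97] 1.91 0.0509 [-0.2 -1.1 -1.3]
bar slope -0.05903643376707419 x at -.148 0.5297928393221063 axis z 0.13431828381640487 end -0.10771991962177022
bearing x,z [0.52893782 0.13443644] 65 face y -0.14069523750720725 bar x there 0.5289188189417633 dx -1.8997495070949277e-05 dz -0.0001181569335469701
```

View pics/w8.png

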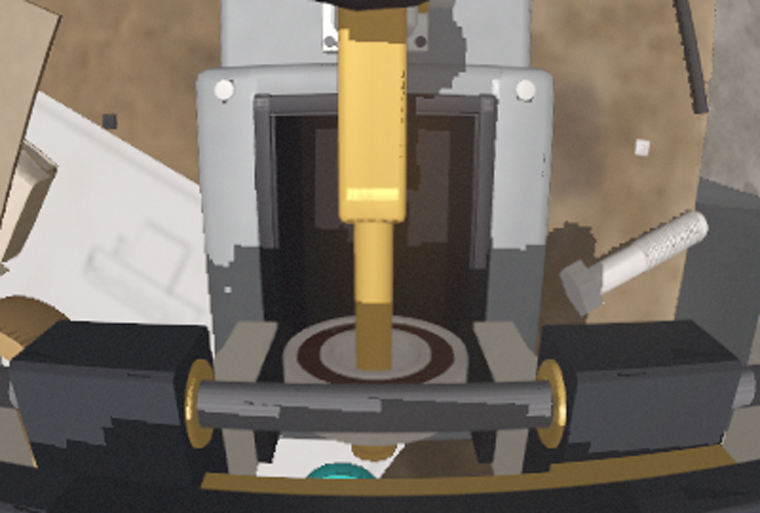

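Emit:
{"method": "send_rows", "body": {"commands": [[1, [0, 0, -0.012], [0, 0, 0]], [1, [0, 0, -0.008], [0, 0, 0]], [1, [0, 0, 0], [0, 0, 0]]]}}

```text
clock: 7.15
tool_pos: [0.5278, -0.1348, 0.1114]
orientation: [-179.9, 0.2, -177.0]
force: [0.1, -1.0, 0.5]
opening: 0.0512
```

Emit:
{"method": "send_rows", "body": {"commands": [[0.35, [0, 0, 0], [0, 0, 0]], [0.3, [0, 0, 0], [0, 0, 0]], [0, [0, 0, 0], [0, 0, 0]], [0, [0, 0, 0], [0, 0, 0]], [0, [0, 0, 0], [0, 0, 0]], [0, [0, 0, 0], [0, 0, 0]]]}}

```text
clock: 7.75
tool_pos: [0.5284, -0.1339, 0.1119]
orientation: [-179.9, 0.3, -176.9]
force: [0.3, 0.3, 0.7]
opening: 0.0854
```

```bash
python3 look.py w9
```

```text
7.8 [ 0.5284 -0.1339  0.1119] [-179.9     0.31 -176.94] 0.14 0.0865 [-0.5 -0.   0.2]
bar slope -0.060185358304693216 x at -.148 0.5296488327422405 axis z 0.13435063094418676 end -0.10759865441763172
bearing x,z [0.52859594 0.12963749] 77 face y -0.14238585588004557 bar x there 0.5288595532795217 dx 0.0002636155141928498 dz 0.004713145842056898
```

View pics/w9.png

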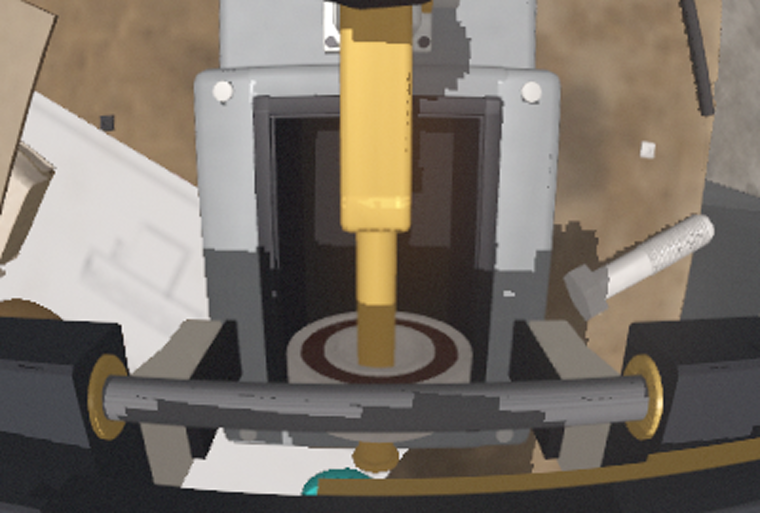

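Emit:
{"method": "send_rows", "body": {"commands": [[0, [0, 0, 0.06], [0, 0, 0]], [0, [0, 0, 0.12], [0, 0, 0]], [0, [0, 0, 0.15], [0, 0, 0]], [0, [0, 0, 0.15], [0, 0, 0]], [0, [0, 0, 0.04], [0, 0, 0]]]}}

```text
clock: 8.3
tool_pos: [0.5256, -0.1342, 0.2439]
orientation: [-179.9, -0.1, -177.0]
force: [0.6, -0.0, 0.8]
opening: 0.0876
```

```bash
python3 - <<'E'
from h import *
s=snapshot("wrist"); np.savez("w10.npz",**s); crop(s,60,460,60,360,1.9,"w10.png")
t=snapshot("scene"); np.savez("s10.npz",**t); crop(t,190,390,120,330,2.8,"s10.png")
o=sensors.get_obs(); print(o["clock"],o["tool_pos"],o["orientation"],o["force"])
c=fcloud(s); z=c[...,2]; m=(z>.19)&(z<.21)&(abs(c[...,0]-.53)<.04)&(abs(c[...,1]+.243)<.035)
P=c[m]; print("pad",m.sum(),P.mean(0),P.min(0),P.max(0))
E
```

```text
8.4 [ 0.52484297 -0.13387735  0.24157538] [-179.93735091   -0.18532724 -176.99201112] [0.0591336  0.04085829 0.25939003]
pad 3366 [ 0.53477894 -0.24364844  0.20051518] [ 0.51273324 -0.2671432   0.19457259] [ 0.55738274 -0.22149365  0.20320579]
```

View pics/w10.png

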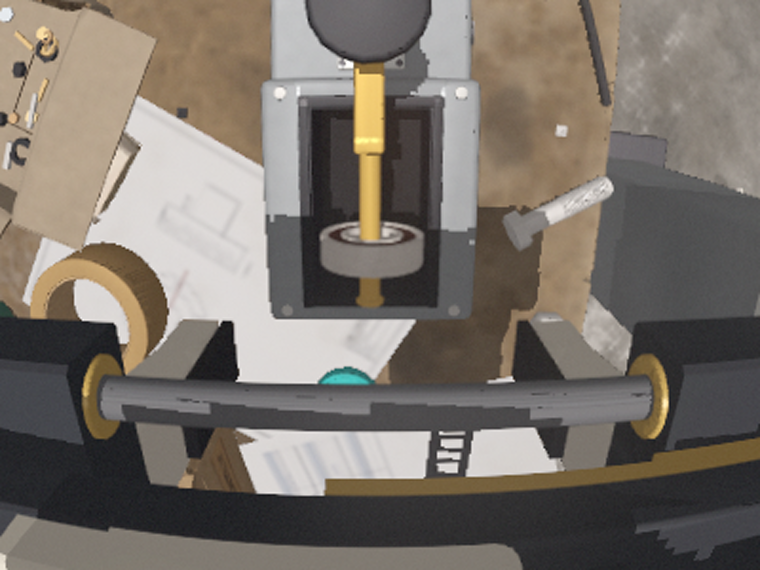

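View pics/s10.png

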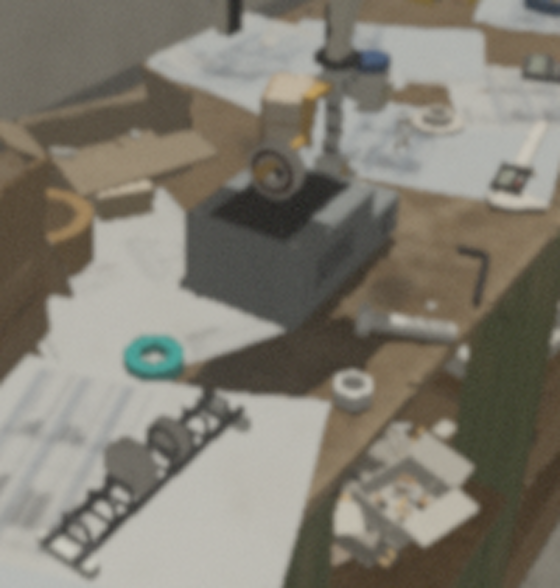

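Emit:
{"method": "send_rows", "body": {"commands": [[1, [0.01, -0.11, 0], [0, -0.0005, 0]], [1, [0.01, -0.13, 0], [0, 0, 0]], [1, [0.01, -0.13, 0], [0, 0, 0]], [1, [0.01, -0.07, 0], [0, 0, 0]], [1, [0, 0, -0.03], [0, 0, 0]], [1, [0, 0, -0.04], [0, 0, 0]], [1, [0, 0, 0], [0, 0, 0]], [1, [0, 0, 0], [0, 0, 0]]]}}

```text
clock: 9.2
tool_pos: [0.5303, -0.2444, 0.2118]
orientation: [179.7, -0.7, -176.9]
force: [0.1, 0.7, 0.6]
opening: 0.0291
```

```bash
python3 - <<'E'
from h import *
s=snapshot("wrist"); crop(s,60,460,60,384,1.9,"w11.png")
o=sensors.get_obs(); print(o["clock"],o["tool_pos"],o["orientation"],o["force"],o["opening"])
E
```

```text
9.25 [ 0.53019678 -0.24419524  0.21176771] [ 179.73363389   -0.75228605 -176.92035872] [-0.22306596  0.49027907 -0.89558868] 0.02538214677838559
```

View pics/w11.png

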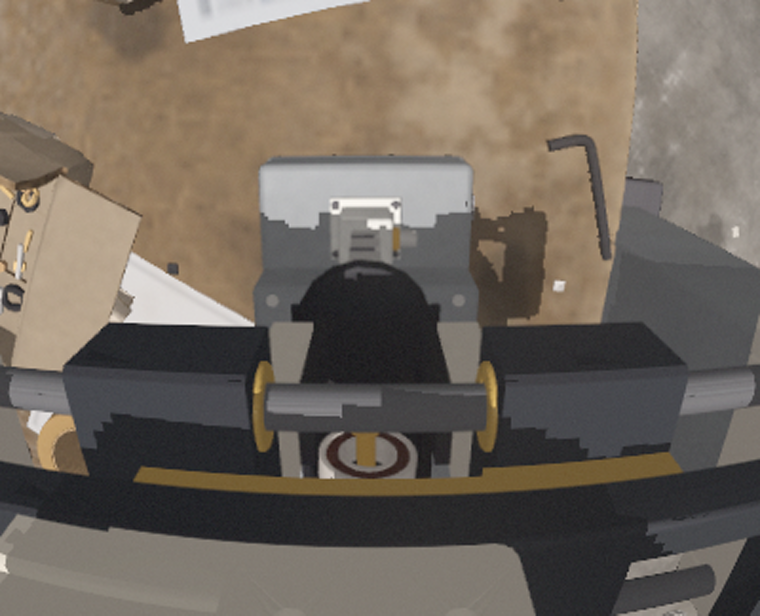

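Emit:
{"method": "send_rows", "body": {"commands": [[1, [0.008, 0, 0], [-0.0008, -0.002, 0]], [1, [0, 0, 0], [0, 0, 0]], [1, [0, 0, 0], [0, 0, 0]]]}}

```text
clock: 9.55
tool_pos: [0.533, -0.2429, 0.2127]
orientation: [-179.9, 0.1, -176.8]
force: [0.9, -0.4, -0.1]
opening: 0.0026
```

Emit:
{"method": "send_rows", "body": {"commands": [[1, [0, 0, -0.016], [0, 0, 0]], [1, [0, 0, -0.008], [0, 0, 0]]]}}

```text
clock: 9.75
tool_pos: [0.5334, -0.2426, 0.2073]
orientation: [-179.9, 0.2, -176.8]
force: [0.7, -0.1, 0.2]
opening: 0.0004
```

Emit:
{"method": "send_rows", "body": {"commands": [[1, [0, 0, -0.016], [0, 0, 0]], [1, [0, 0, -0.008], [0, 0, 0]]]}}

```text
clock: 9.95
tool_pos: [0.5334, -0.2426, 0.2008]
orientation: [-179.9, 0.2, -176.8]
force: [-0.4, -0.8, 0.4]
opening: 0.0005
```

Emit:
{"method": "send_rows", "body": {"commands": [[1, [0, 0, -0.012], [0, 0, 0]]]}}

```text
clock: 10.05
tool_pos: [0.5335, -0.2427, 0.1982]
orientation: [-179.9, 0.2, -176.8]
force: [-2.3, 2.7, 8.8]
opening: 0.0005
```

Emit:
{"method": "send_rows", "body": {"commands": [[1, [0, 0, -0.012], [0, 0, 0]]]}}

```text
clock: 10.15
tool_pos: [0.5335, -0.2428, 0.1958]
orientation: [-179.8, 0.3, -176.8]
force: [-2.8, 3.3, 8.5]
opening: 0.0009
```

Emit:
{"method": "send_rows", "body": {"commands": [[1, [0, 0, -0.024], [0, 0, 0]], [1, [0, 0, -0.024], [0, 0, 0]], [1, [0, 0, -0.024], [0, 0, 0]]]}}

```text
clock: 10.45
tool_pos: [0.5335, -0.2428, 0.181]
orientation: [-179.8, 0.4, -176.7]
force: [-4.5, 2.9, 10.1]
opening: 0.0002
```

Emit:
{"method": "send_rows", "body": {"commands": [[1, [0, 0, -0.024], [0, 0, 0]], [1, [0, 0, -0.024], [0, 0, 0]], [1, [0, 0, -0.024], [0, 0, 0]]]}}

```text
clock: 10.75
tool_pos: [0.5335, -0.2428, 0.1669]
orientation: [-179.7, 0.5, -176.6]
force: [-4.5, 3.4, 11.7]
opening: 0.0004
```

Emit:
{"method": "send_rows", "body": {"commands": [[1, [-0.002, 0.002, -0.024], [0.0004, 0.0007, 0]], [1, [-0.002, 0.002, -0.024], [0.0004, 0.0007, 0]], [1, [0, 0, -0.016], [0, 0, 0]]]}}

```text
clock: 11.05
tool_pos: [0.5335, -0.2428, 0.1555]
orientation: [-179.8, 0.2, -176.5]
force: [-6.0, 7.5, 17.0]
opening: 0.0007
```

```bash
python3 - <<'E'
from h import *
s=snapshot("scene"); np.savez("s12.npz",**s); crop(s,190,390,120,330,2.8,"s12.png")
o=sensors.get_obs(); print(o["clock"],o["tool_pos"],o["orientation"],o["force"],o["qvel"].round(2))
E
```

```text
11.1 [ 0.53351234 -0.24275493  0.15511209] [-179.84152338    0.21205482 -176.53680967] [-3.45875138  2.54631162 11.59214451] [-0.01 -0.01  0.12  0.05  0.05 -0.03]
```

View pics/s12.png

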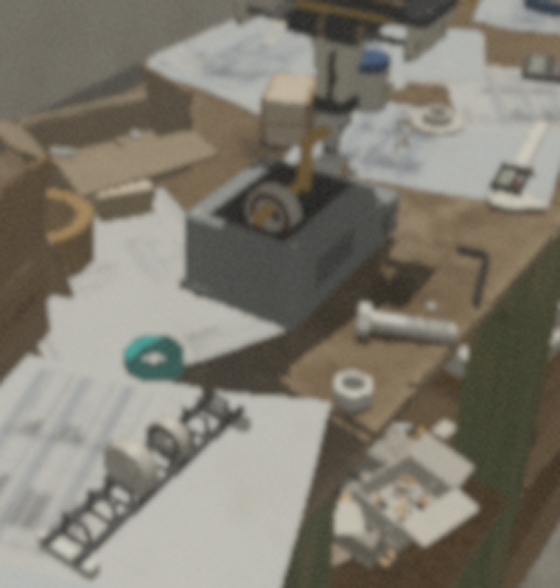

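Emit:
{"method": "send_rows", "body": {"commands": [[1, [-0.001, 0.001, -0.024], [0, 0, 0]], [1, [0, 0, -0.024], [0, 0, 0]]]}}

```text
clock: 11.3
tool_pos: [0.5335, -0.2428, 0.1466]
orientation: [-179.8, 0.3, -176.5]
force: [-5.7, 4.5, 12.8]
opening: 0.0002
```

Emit:
{"method": "send_rows", "body": {"commands": [[1, [0, 0, -0.016], [0, 0, 0]]]}}

```text
clock: 11.4
tool_pos: [0.5335, -0.2428, 0.1438]
orientation: [-179.7, 0.4, -176.5]
force: [-3.7, 4.4, 13.9]
opening: 0.0001
```

Emit:
{"method": "send_rows", "body": {"commands": [[1, [0, 0, -0.008], [0, 0, 0]]]}}

```text
clock: 11.5
tool_pos: [0.5335, -0.2428, 0.1429]
orientation: [-179.7, 0.4, -176.4]
force: [-4.3, 3.2, 11.9]
opening: 0.0009
```

Emit:
{"method": "send_rows", "body": {"commands": [[1, [0, 0, -0.008], [0, 0, 0]]]}}

```text
clock: 11.6
tool_pos: [0.5335, -0.2428, 0.1422]
orientation: [-179.7, 0.4, -176.4]
force: [-4.1, 3.1, 12.3]
opening: 0.0003
```

Emit:
{"method": "send_rows", "body": {"commands": [[1, [0, 0, -0.012], [0, 0, 0]], [1, [0, 0, -0.012], [0, 0, 0]]]}}

```text
clock: 11.8
tool_pos: [0.5335, -0.2428, 0.139]
orientation: [-179.6, 0.5, -176.4]
force: [-5.3, 5.1, 13.1]
opening: 0.0001
```

Emit:
{"method": "send_rows", "body": {"commands": [[1, [0, 0, -0.008], [0, 0, 0]]]}}

```text
clock: 11.9
tool_pos: [0.5335, -0.2428, 0.1382]
orientation: [-179.6, 0.5, -176.4]
force: [-3.8, 3.8, 11.7]
opening: 0.0005
```

Emit:
{"method": "send_rows", "body": {"commands": [[1, [0, 0, -0.008], [0, 0, 0]]]}}

```text
clock: 12.0
tool_pos: [0.5335, -0.2428, 0.1375]
orientation: [-179.6, 0.6, -176.3]
force: [-3.6, 3.9, 12.5]
opening: 0.0007
```

Emit:
{"method": "send_rows", "body": {"commands": [[1, [0, 0, -0.006], [0, 0, 0]]]}}

```text
clock: 12.1
tool_pos: [0.5335, -0.2427, 0.1372]
orientation: [-179.6, 0.6, -176.3]
force: [-3.1, 2.6, 10.9]
opening: 0.0005
```

Emit:
{"method": "send_rows", "body": {"commands": [[1, [0, 0, -0.008], [0, 0, 0]]]}}

```text
clock: 12.2
tool_pos: [0.5335, -0.2428, 0.1364]
orientation: [-179.6, 0.6, -176.3]
force: [-4.4, 3.7, 11.8]
opening: 0.0002
```

Emit:
{"method": "send_rows", "body": {"commands": [[1, [0, 0, -0.008], [0, 0, 0]]]}}

```text
clock: 12.3
tool_pos: [0.5335, -0.2428, 0.1356]
orientation: [-179.5, 0.6, -176.3]
force: [-3.3, 3.4, 10.2]
opening: 0.0008
```

Emit:
{"method": "send_rows", "body": {"commands": [[1, [0, 0, -0.006], [0, 0, 0]]]}}

```text
clock: 12.4
tool_pos: [0.5335, -0.2428, 0.1352]
orientation: [-179.5, 0.7, -176.3]
force: [-3.4, 2.5, 10.4]
opening: 0.0002
```

Emit:
{"method": "send_rows", "body": {"commands": [[1, [0, 0, -0.006], [0, 0, 0]]]}}

```text
clock: 12.5
tool_pos: [0.5335, -0.2428, 0.1347]
orientation: [-179.5, 0.7, -176.3]
force: [-3.4, 2.5, 10.7]
opening: 0.0002
```

Emit:
{"method": "send_rows", "body": {"commands": [[1, [0, 0, -0.006], [0, 0, 0]]]}}

```text
clock: 12.6
tool_pos: [0.5335, -0.2428, 0.1344]
orientation: [-179.5, 0.7, -176.2]
force: [-3.5, 3.7, 13.3]
opening: 0.0004
```

Emit:
{"method": "send_rows", "body": {"commands": [[1, [0, 0, -0.006], [0, 0, 0]]]}}

```text
clock: 12.7
tool_pos: [0.5335, -0.2428, 0.1342]
orientation: [-179.5, 0.8, -176.2]
force: [-4.0, 3.9, 13.4]
opening: 0.0003
```

```bash
python3 - <<'E'
from h import *
s=snapshot("scene"); np.savez("s13.npz",**s); crop(s,190,390,120,330,2.8,"s13.png")
w=snapshot("wrist"); np.savez("w13.npz",**w); crop(w,60,460,60,384,1.9,"w13.png")
for i in range(6):
    o=sensors.get_obs(); print(o["clock"],o["tool_pos"].round(4),o["force"].round(1),abs(o["qvel"]).max().round(2)); snapshot("top")
E
```

```text
12.8 [ 0.5335 -0.2428  0.1342] [-4.3  4.2 12.2] 0.16
12.85 [ 0.5335 -0.2428  0.1342] [-3.8  4.  13. ] 0.11
12.9 [ 0.5335 -0.2428  0.1342] [-4.1  4.  13.3] 0.09
12.95 [ 0.5335 -0.2428  0.1342] [-3.8  3.9 12. ] 0.11
13.0 [ 0.5335 -0.2428  0.1342] [-4.9  3.6 11.4] 0.13
13.05 [ 0.5335 -0.2428  0.1342] [-4.8  4.5 12.3] 0.06
```

View pics/s13.png

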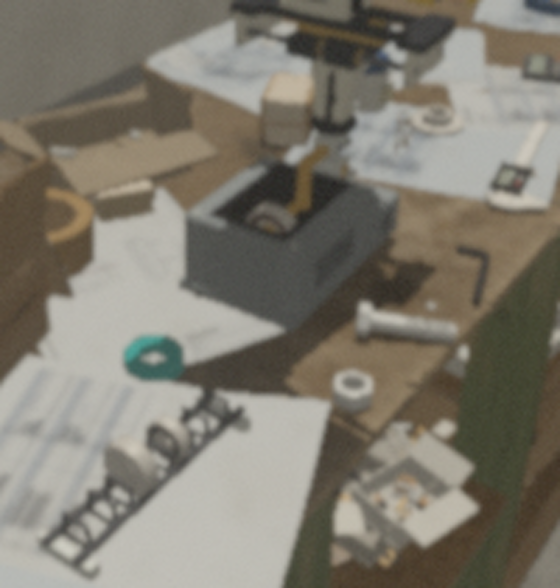

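View pics/w13.png

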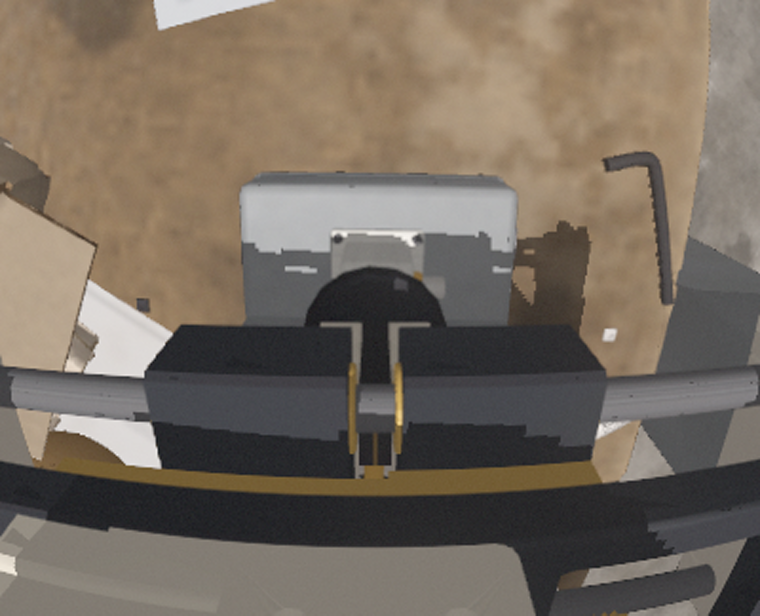

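```bash
python3 - <<'E'
from h import *
w=dict(np.load("w13.npz")); c=fcloud(w); z=c[180:199,222:240,2]; g=(z>.1)&(z<.16)
m=(np.hypot(c[...,0]-.5348,c[...,1]+.2437)<.021)&(c[...,2]>.12)&(c[...,2]<.15)
print("pad z",np.median(c[...,2][m]),m.sum(),np.percentile(c[...,2][m],[10,90]))
s=dict(np.load("s13.npz")); crop(s,255,320,160,220,8,"s13z.png"); cc=cloud(s)
b=(abs(cc[...,0]-.528)<.03)&(abs(cc[...,1]+.134)<.02)&(cc[...,2]>.03)&(cc[...,2]<.12)
print(b.sum(),cc[b].min(0),cc[b].max(0))
E
```

```text
pad z 0.13478638534106263 1430 [0.13389289 0.14235657]
135 [ 0.50419216 -0.15245279  0.06023541] [ 0.557924   -0.11562687  0.0879987 ]
```

View pics/s13z.png

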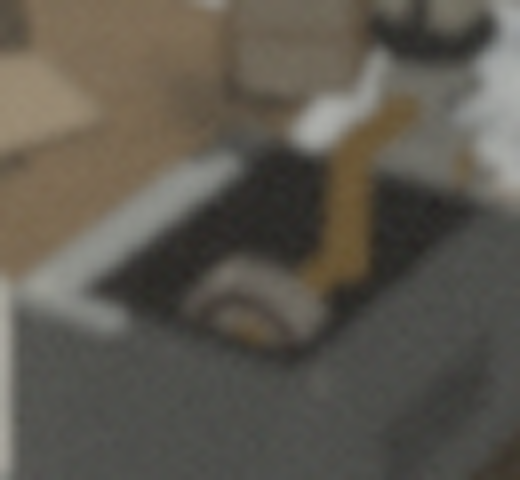

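```bash
python3 - <<'E'
from h import *
o=sensors.get_obs(); print(o["tool_pos"],o["force"]); print(order.close_job())
o=sensors.get_obs(); print(o["clock"],o["tool_pos"],o["force"])
E
```

```text
[ 0.53349137 -0.24277634  0.13419896] [-4.11509854  4.44935731 12.12037913]
the job is handed in; nothing more can be done
None
the job is handed in; nothing more can be done
```

The large bearing is hanging on the carrier bar, down in the coil. I handed the job in at about 13 s, with the shut fingers still holding the plunger at the third click.

I took the bearing from the rack across its diameter, threaded it over the bar's free end and let go of it about 14 mm towards the free end from mid-bar. The plunger was still fully up at that point. I then pressed the pad down with the shut fingers.

**Last checks**
- **Plunger:** The tool was steady at z = 0.1342 m with about 12 N upward. The force rose from about 10.5 N to 13.4 N as the third click passed. The wrist camera put pad travel at about 65.7 mm, against 66 mm for the third click and 77 mm for the bottom stop.
- **Bearing:** The scene picture shows it on the bar inside the well, its top at about 88 mm where about 86 mm was expected.
- **Rack:** The small bearing and the collar are still standing in it.

**Disagreements:** The top and wrist cameras differed by about 3 mm in x, so I aligned the bearing to the bar within the wrist view alone. A sideways force of 4–6 N (8–10 N for a moment at the second click) stayed on the pad during pressing; I did not remove it, and the fingers did not slip.

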